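Pack the dosing cup away and snap the tub shut

ROBOT

A 6-joint arm with a two-finger parallel gripper is mounted at the origin on the work surface. World frame = base frame: x ahead of the robot, y to its left, z up, the work surface at z = 0. Lengths are in m, angles in rad, forces in N, time in s.
With the tool pointing down it reaches from about 0.35 to 0.775 m from the base axis. Payload 7.3 kg.
Tool frame: the origin (TCP) lies on the mounting face of the last link; the fingertips stand 178 mm ahead of it and the grasp point (between the pads) lies 159 mm ahead of it (robot.grip_depth is the distance from the TCP to the grasp point, in m); z points along the fingers, y is the line along which they close (so a half turn about z gives the same grasp; the last joint's range is limited). The gripper opens to 92 mm and grips with 3 to 60 N. Pads are 19 mm wide; open, the fingers measure 130 mm over their backs; the gripper's body (75 mm by 190 mm) begins 47 mm behind the grasp point.
Start: joints at [1.007, 0.342, 1.524, -0, 1.275, -0.146], TCP at [0.213, 0.48, 0.405] pointing down, gripper open.
Joint ranges: [-2.53, 2.53], [-0.77, 2.02], [0.04, 2.7], [-1, 4.14], [0.28, 2.66], [-3.11, 3.11]. Speed limits (rad/s): [2.57, 2.57, 3.14, 3.14, 3.14, 3.14].

INTERFACE

Orientations are given as [roll, pitch, yaw] about the fixed x, y, z axes, in that order (R = Rz(yaw) Ry(pitch) Rx(roll)).
In Python, from cell import observe, cams, robot, models gives the robot as it stands.
- The arm moves only by the shell command python3 -m jog 'ROWS' [FORCE]. ROWS is JSON, a list of rows, each a list of 3 entries, a list of its own where there are three numbers: the shift along the tool's x, y, z each as a share of 0.4 m, from -1 to 1, then the turn about the tool's z as a share of pi rad, from -1 to 1, then the closure, from 0 (fully open) to 1 (shut). In form: [[[x, y, z], turn, jaw], ...]. A call has 1 to 12 rows; each row is the pose to reach, as a shift and turn from the pose commanded when the call began, along the tool's axes at that moment, turning the shorter way round; what a row does not reach only later rows make up. A row lasts 1/8 s, in which the tool goes at most 62.5 mm and 10.7 degrees, less where a joint would pass 70% of its speed; a pose out of reach is approached as far as the arm can. A call with a number of a shift or a turn outside -1 to 1 is refused whole. A call with a gripper value outside its range is refused whole. The fingers move at their own pace and stop on an object; FORCE is the grip in N (left out, the last holds). Time passes only in rows, so rows that repeat a pose let the fingers close. It gives the time, the measured TCP pose, the force, the opening and the grip force at its end, in the units of the state.
- observe(): the state, without advancing time (a new reading comes with each control period).
- cams.read_camera(name): name is "scene" or "side" or "wrist"; returns the picture (420x560x3 uint8, red, green, blue); there is no depth.
- cams.camera_model(name): a dict with "camera_matrix" (3x3 intrinsics, pixels), "k1" (the pictures are not rectified: a ray, as slopes to the right and down, at radius r is drawn at 1 + k1 r^2 times it, then the intrinsics apply), "pose" (4x4, takes a point from camera to world coordinates). Camera axes: x right, y down, z forward; pixel columns grow to the right and rows downward; lengths in m; the calibration is good to about 2 mm. A picture is of the moment at which its call begins: read the wrist's pose just before it. camera_model takes no time and is no camera call; for the wrist camera it gives the pose at the moment of the call.
- robot.hand_in(): hands the job in; it is judged then, once.
Trained networks look in the newest picture that a camera, given by its name, has taken for a name from the list of things; names that differ only in an ending like _2 or _b are one class to them, and where a whole thing is asked for, a point or a joint stands for the part that bears it (a point fixed in the world has none). Each returns a list of dicts, best first, with "confidence" (0 to 1); they miss things now and then, are a little off and sometimes report something else, mostly with a low value. They report only what shows in the picture. A call takes as long as a camera call. They do not tell look-alikes from the thing itself.
- models.find_in(target, camera): "position" ([x, y, z] in m, in world coordinates, good to about 4 mm: the middle of the surface that is visible of it).
- models.pinpoint(target, camera): "position" ([x, y, z] in m, in world coordinates, good to about 4 mm: a listed point, or the origin of a listed thing).
The state is a dict: "time": time; "qpos": joint angles; "qvel": joint speeds; "joint_efforts": joint torques, N m; "tool_pos": TCP position; "tool_rot": TCP orientation; "contact_force": force on the tool from outside, world axes, zero at the start; "torque": the same for the moment, N m; "opening": finger opening in m; "grip_force": force on a finger pad.
Only numpy, scipy, OpenCV 4.12 (cv2) and the standard library are available. Lean on these libraries where they do the work, as an engineer would, in place of code of your own. Each camera call takes 0.05 s, during which the arm holds its last target. There are 200 camera calls.

TASK

Pack the laundry dosing cup away: stand it upright in the large tub, then take the lid that fits this tub from the sloping stand, lay it squarely on the tub and press it down until it lies flush on the rim and both side clips have snapped over it. Leave the large tub upright and where it stands (give or take a few centimetres), and leave the smaller lid and everything else undisturbed.

Things in the scene. Friction and masses are not known exactly. Their poses are not given: they have to be found in the camera images.
- tub: Large open white plastic tub, 170 (its x) x 120 (its y) x 75 mm high, walls and floor 4 mm, about 0.6 kg, loose on the table, empty. Origin under its centre, z up. A sprung clip, 40 mm wide, stands at the middle of each long side (+y and -y), 60 to 72 mm from the tub's middle plane, rising 22 mm above the rim (97 mm above the table).
- tub_mouth (a point): Centre of the large tub's mouth, at rim height (75 mm above the tub's origin).
- clip_left (a joint): Outward travel (m) of the sprung clip on the tub's +y side: 0 home, up to 0.007. Its inner face slopes; a lid pressed down pushes it out 2.5 mm and it springs back to 0 over the plate (catch 6.5 mm above the rim). Both clips together take 10 to 15 N of push; an unsnapped lid on the clips sits 3 mm or more too high.
- clip_right (a joint): The same for the clip on the tub's -y side.
- lid: Lid of the large tub: white plastic plate 176 (x) x 126 (y) x 5 mm, 0.09 kg, sealing ring below (6 mm tall, enters the mouth with 2.5 mm to spare). Lies on the stand tilted 35 deg, top up and away from the robot, beside a smaller lid (sides vary). Origin: middle of its lower edge, at the ring's underside, 6 mm below the plate; x up the slope, z out of the top. Fits either way round.
- lid_centre (a point): Centre of the large lid's plate underside; coincides with tub_mouth when the lid is fully home.
- lid_grip (a point): Middle of the large lid's upright grip rib (60 mm long along the lid's x, 14 mm thick in y, 30 mm high): on the lid's centre, 21 mm above the plate's top face, 9 mm below the rib's top; axes as lid.
- small_lid: Smaller lid of the same kind, 130 x 94 mm, rib 44 mm long; does not fit the large tub. Origin and axes as for the large lid. Leave it on the stand.
- stand: Fixed wooden stand, 300 mm wide (y), board sloping at 35 deg: low edge, with a 12 mm lip on which the lids rest, on the far side from the robot (the stand's own +x), high edge (about 120 mm up) towards the robot. The slope starts 70 mm from the origin, 22 mm up. Lids lie 80 mm left and right of the middle. Origin under its centre.
- cup: Dosing cup: plain white plastic cup 45 mm high, outer diameter 48 mm at the foot, 52 mm at the rim, wall 3 mm, 0.03 kg, standing upright and open on the table. Origin under its centre.
- small_tub: Smaller open white tub without clips, 124 x 88 x 60 mm. Not to be used. Origin under its centre.
- detergent: Round white detergent bottle, 80 mm diameter, 170 mm high. Origin under its centre.
- peg_jar: Glass jar with lid, 80 mm diameter, 110 mm high. Origin under its centre.
- vase: Round blue vase, 110 mm diameter, 140 mm high. Origin under its centre.
- brush: Wooden brush lying on the table between robot and stand. Origin under its middle.
- soap_dish: White dish 110 x 75 x 20 mm with a bar of soap in it, 30 mm high in all. Origin under its centre.
Mind the look-alikes: they are no part of the job. Several things have the shape of the cup; the one meant has the colours described above.

How it is judged:
On the way:
1. the cup stands upright on the floor of the large tub, let go (x of cup in the frame of tub between -0.06 and 0.06 m and y of cup in the frame of tub between -0.035 and 0.035 m and z of cup in the frame of tub between 0 and 0.012 m and angle between cup's own z axis and vertical below 0.25 rad and contact force between the fingers and cup below 0.05 N and linear speed of cup below 0.03 m/s), for 0.2 s.
At the end, for the whole second after the job is handed in: Cup upright (0.25 rad) on the tub's floor; large lid centred within 6 mm on the rim, underside within 3 mm of rim height, square within 0.08 rad, flat within 0.04 rad; both clips home (under 1.5 mm); tub upright (0.05 rad) on the table, within 60 mm of its start; all at rest (x of cup in the frame of tub between -0.06 and 0.06 m and y of cup in the frame of tub between -0.035 and 0.035 m and z of cup in the frame of tub between 0 and 0.012 m and angle between cup's own z axis and vertical below 0.25 rad and x of lid_centre in the frame of tub between -0.006 and 0.006 m and y of lid_centre in the frame of tub between -0.006 and 0.006 m and z of lid_centre in the frame of tub between 0.072 and 0.078 m and angle between the x axis of lid and the x axis of tub, either way round below 0.08 rad and angle between the z axis of lid and the z axis of tub, either way round below 0.04 rad and value of joint each of clip_left, clip_right below 0.0015 m and angle between tub's own z axis and vertical below 0.05 rad and height (world z) of tub below 0.01 m and distance of tub from where it was at the start of the episode below 0.06 m and linear speed of each of lid, tub below 0.02 m/s); the robot touches nothing.
It fails at once if the smaller lid is moved more than 30 mm (distance of small_lid from where it was at the start of the episode above 0.03 m).
It fails at once if the small tub is moved more than 30 mm (distance of small_tub from where it was at the start of the episode above 0.03 m).
It fails at once if a bottle, jar, vase, brush or soap dish is moved more than 30 mm (distance of any of detergent, peg_jar, vase, brush, soap_dish from where it was at the start of the episode above 0.03 m).
It fails at once if the large tub is tipped by more than 0.35 rad (angle between tub's own z axis and vertical above 0.35 rad).
It also fails if it takes over 58 s, if anything falls off the work surface, if the arm or the gripper's body presses on something with over 40 N, if the wrist force passes 120 N, or if a joint passes its speed limit or range.

## Working session

There is one attempt and no reset: what is moved stays moved. The work goes in short steps, Python scripts to look and compute and a shell command to move; the robot and the scene stay as the last step left them, time stands still between calls to the robot, and variables do not carry over. Pictures are saved under pics/ and viewed, at most 10 in all, crops included, and the job is handed in when it is done.

```bash
ls; mkdir -p pics; cat > h.py <<'E'
import numpy as np,cv2
from cell import observe,cams,robot,models
from scipy.spatial.transform import Rotation as R
np.set_printoptions(precision=4,suppress=True)
def save(c,n):
    im=cams.read_camera(c); cv2.imwrite(f'pics/{n}.png',im[:,:,::-1]); return im
def ray(c,uv,M=None):
    M=M or cams.camera_model(c);K=np.array(M['camera_matrix']);P=np.array(M['pose'])
    d=np.array([[M['k1'],0,0,0]])[0]
    p=cv2.undistortPoints(np.array([[uv]],float),K,d)[0,0]
    return P[:3,3],P[:3,:3]@np.array([p[0],p[1],1])
def onz(c,uv,z,M=None):
    o,d=ray(c,uv,M);return o+d*(z-o[2])/d[2]
def proj(c,X,M=None):
    M=M or cams.camera_model(c);P=np.linalg.inv(np.array(M['pose']))
    r=cv2.Rodrigues(P[:3,:3])[0]
    return cv2.projectPoints(np.array(X,float).reshape(-1,1,3),r,P[:3,3],np.array(M['camera_matrix']),np.array([M['k1'],0,0,0.]))[0][:,0]
def rpy(): 
    s=observe();return np.array(s['tool_pos']),R.from_euler('xyz',s['tool_rot'])
def toolshift(target):  # world TCP target -> share of 0.4 in tool axes
    p,r=rpy();return r.inv().apply(np.array(target)-p)/0.4
E
python3 - <<'E'
from h import *
a=save('scene','s1');b=save('side','sd1')
print(observe())
for c in('scene','side'):
  for n in['tub','tub_mouth','lid','lid_centre','lid_grip','small_lid','stand','cup','small_tub']:
    print(c,n,[(np.round(d['position'],3),round(d['confidence'],2)) for d in models.pinpoint(n,c)][:4])
E
```

```text
pics
{'time': 0.1, 'qpos': array([ 1.007 ,  0.3426,  1.5249,  0.    ,  1.2754, -0.146 ]), 'qvel': array([ 0.0014, -0.0021, -0.0042,  0.0005,  0.0011,  0.0021]), 'joint_efforts': array([  0.0012, -43.2004, -24.4695,   0.0719,   0.0527,  -0.    ]), 'tool_pos': array([0.2129, 0.4797, 0.4041]), 'tool_rot': array([-3.1403, -0.0002,  2.7238]), 'contact_force': array([ 0.6239, -0.0269,  0.0289]), 'torque': array([0.029 , 0.0292, 0.0188]), 'grip_force': 0.0, 'opening': 0.09169234839965518}
scene tub [(array([0.532, 0.187, 0.   ]), 0.84)]
scene tub_mouth [(array([0.527, 0.182, 0.076]), 0.66), (array([ 0.563, -0.111,  0.074]), 0.64)]
scene lid [(array([ 0.628, -0.116,  0.022]), 0.62)]
scene lid_centre [(array([ 0.563, -0.108,  0.076]), 0.83)]
scene lid_grip [(array([ 0.58 , -0.111,  0.1  ]), 0.55), (array([ 0.762, -0.119,  0.002]), 0.51)]
scene small_lid [(array([ 0.61 , -0.269,  0.021]), 0.86)]
scene stand [(array([ 0.551, -0.186, -0.006]), 0.61)]
scene cup [(array([ 0.446,  0.485, -0.001]), 0.98), (array([ 0.457,  0.385, -0.   ]), 0.92), (array([0.366, 0.452, 0.001]), 0.89), (array([0.352, 0.372, 0.002]), 0.77)]
scene small_tub [(array([0.75 , 0.061, 0.001]), 0.66)]
side tub [(array([ 0.532,  0.179, -0.   ]), 0.86)]
side tub_mouth [(array([0.53 , 0.184, 0.073]), 0.9)]
side lid [(array([ 0.632, -0.112,  0.018]), 0.58), (array([ 0.719,  0.24 , -0.   ]), 0.29)]
side lid_centre [(array([ 0.562, -0.107,  0.077]), 0.69), (array([ 0.535,  0.181, -0.001]), 0.61)]
side lid_grip [(array([ 0.575, -0.106,  0.098]), 0.75)]
side small_lid [(array([ 0.617, -0.269,  0.024]), 0.85)]
side stand [(array([ 0.553, -0.186, -0.   ]), 0.77)]
side cup [(array([ 0.455,  0.382, -0.002]), 0.79), (array([ 0.367,  0.455, -0.002]), 0.77), (array([0.444, 0.483, 0.001]), 0.57), (array([ 0.356,  0.367, -0.001]), 0.51)]
side small_tub [(array([0.747, 0.063, 0.004]), 0.8)]
```

View pics/s1.png

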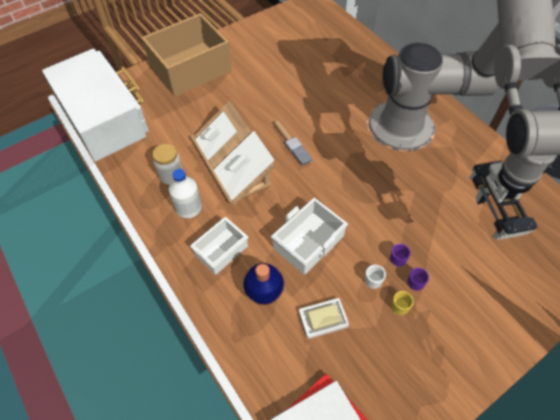

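View pics/sd1.png

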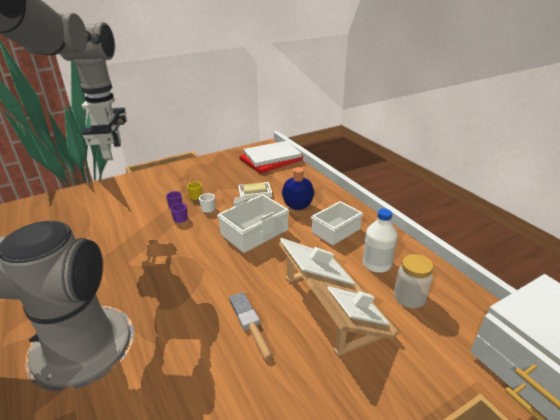

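```bash
python3 - <<'E'
from h import *
for c in('scene','side'):
  print(c,proj(c,[[.446,.485,.045],[.457,.384,.045],[.366,.453,.045],[.354,.37,.045]]).tolist(), np.array(cams.camera_model(c)['pose']).tolist())
E
```

```text
scene [[404.58518693930375, 300.49104127837916], [375.96436876104553, 273.7164681171655], [418.5163268757765, 275.0114714818485], [400.90533951131016, 250.21951274003112]] [[-0.8181665940862195, 0.4809535440618517, -0.3150985762832002, 0.9780030309553216], [0.5749767352036065, 0.6865338758421433, -0.44505391953758416, 0.6937584212968324], [0.002275586947827379, -0.5453026001914066, -0.8382361814718654, 1.2346652348825264], [0.0, 0.0, 0.0, 1.0]]
side [[193.54356525888818, 184.046019863766], [206.90654239352787, 196.0041662940139], [174.08412431334733, 194.12775820542456], [178.21373130300483, 206.54268328041627]] [[0.8717849645016618, -0.28167201795644864, 0.40081398424852677, 0.11304096946423525], [-0.4895850593050813, -0.4721367891029633, 0.7330711575834804, -0.7239345287438037], [-0.01724660471154348, -0.8353129513397275, -0.5495041655438452, 0.7248231227081398], [0.0, 0.0, 0.0, 1.0]]
```

The scene picture shows the white cup at (376,274), with purple and yellow look-alikes beside it. The large tub is at (308,236), and the large lid at (243,165) is the nearer one on the stand. The side picture agrees. I'll move over the cup next.

```bash
python3 - <<'E'
from h import *
print(toolshift([.456,.3835,.36]))
for n in['brush','soap_dish','vase','detergent']:
  for c in('scene','side'): print(n,[(np.round(d['position'],3),round(d['confidence'],2)) for d in models.pinpoint(n,c)][:2])
E
```

```text
[-0.653   0.0263  0.1119]
brush [(array([ 0.356, -0.145, -0.   ]), 0.96), (array([0.75 , 0.063, 0.001]), 0.21)]
brush [(array([ 0.356, -0.149,  0.   ]), 0.9), (array([ 0.56 , -0.107,  0.075]), 0.44)]
soap_dish [(array([ 0.638,  0.394, -0.003]), 0.69)]
soap_dish [(array([0.638, 0.392, 0.002]), 0.68)]
vase [(array([ 0.722,  0.238, -0.001]), 0.77)]
vase [(array([0.719, 0.239, 0.002]), 0.82)]
detergent [(array([ 0.759, -0.12 , -0.   ]), 0.94)]
detergent [(array([ 0.751, -0.118, -0.   ]), 0.93), (array([ 0.575, -0.108,  0.099]), 0.37)]
```

```bash
python3 -m jog '[[[-0.653,0.026,0.112],0.117,0],[[-0.653,0.026,0.112],0.117,0],[[-0.653,0.026,0.112],0.117,0],[[-0.653,0.026,0.112],0.117,0],[[-0.653,0.026,0.112],0.117,0],[[-0.653,0.026,0.112],0.117,0],[[-0.653,0.026,0.112],0.117,0]]'
python3 - <<'E'
from h import *
M=cams.camera_model('wrist');im=save('wrist','w1')
print(rpy()[0],rpy()[1].as_euler('xyz'),np.array(M['pose']))
for n in['cup','tub','tub_mouth']: print(n,[(np.round(d['position'],4),round(d['confidence'],2)) for d in models.pinpoint(n,'wrist')][:4])
E
```

```text
time: 2.28
tool_pos: [0.4546, 0.3842, 0.3604]
tool_rot: [3.141, -0.001, 2.358]
contact_force: [0.2, 0.4, 0.6]
opening: 0.0917
grip_force: 0.0
[0.4545 0.3843 0.3605] [ 3.1411 -0.0003  2.3582] [[ 0.706   0.6789  0.2016  0.3996]
 [ 0.7082 -0.6772 -0.1995  0.4389]
 [ 0.0011  0.2837 -0.9589  0.341 ]
 [ 0.      0.      0.      1.    ]]
cup [(array([ 0.4456,  0.4826, -0.0029]), 0.88), (array([0.3606, 0.4552, 0.0017]), 0.86), (array([0.454 , 0.3849, 0.0013]), 0.69), (array([0.3551, 0.3725, 0.0005]), 0.55)]
tub [(array([ 0.5273,  0.1844, -0.0004]), 0.88)]
tub_mouth []
```

View pics/w1.png

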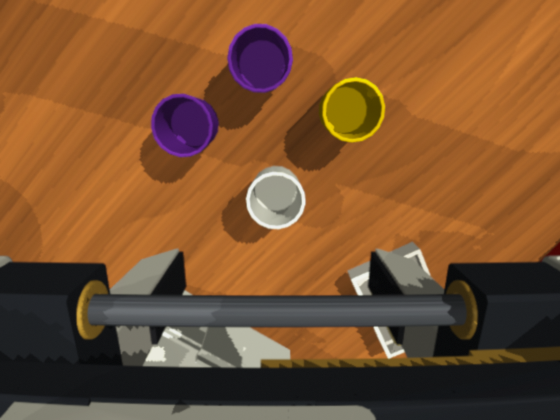

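The wrist picture shows the white cup's rim centred at about (275,199). Its left and right sides, along the closing line, are clear.

```bash
python3 - <<'E'
from h import *
c=onz('wrist',(275.5,199),.045);print(c)
c=(c[:2]*2+np.array([.455,.3845]))/3
print(c,toolshift([*c,.159+.035]))
E
```

```text
[0.4539 0.3843 0.045 ]
[0.4543 0.3843] [ 0.0013 -0.0009  0.4163]
```

```bash
python3 -m jog '[[[0,0,0.2],0,0],[[0,0,0.3],0,0],[[0,0,0.416],0,0],[[0,0,0.416],0,0],[[0,0,0.416],0,0.7],[[0,0,0.416],0,0.7],[[0,0,0.416],0,0.7],[[0,0,0.416],0,0.7],[[0,0,0.2],0,0.7],[[0,0,0],0,0.7],[[0,0,0],0,0.7]]' 6
python3 - <<'E'
from h import *
im=cams.read_camera('scene'); cr=cv2.resize(im[185:285,255:365],None,fx=7,fy=5.9,interpolation=cv2.INTER_CUBIC)[:590]
cr=cv2.resize(im[185:285,255:365],(660,600),interpolation=cv2.INTER_CUBIC);cv2.imwrite('pics/tubcrop.png',cr[:,:,::-1])
for i in range(2):
 for n in['tub','tub_mouth','clip_left','clip_right']:
  for c in('scene','side'): print(n,c,[(np.round(d['position'],4),round(d['confidence'],2)) for d in models.find_in(n,c)][:3] if 'clip' in n else [(np.round(d['position'],4),round(d['confidence'],2)) for d in models.pinpoint(n,c)][:2])
E
```

```text
time: 3.85
tool_pos: [0.456, 0.3834, 0.3635]
tool_rot: [3.138, 0.001, 2.356]
contact_force: [0.9, 0.6, 0.0]
opening: 0.052
grip_force: 6.0
tub scene [(array([0.5312, 0.1899, 0.0012]), 0.74), (array([0.6396, 0.392 , 0.0004]), 0.15)]
tub side [(array([ 0.5321,  0.1794, -0.    ]), 0.86)]
tub_mouth scene [(array([0.5271, 0.1841, 0.0747]), 0.74)]
tub_mouth side [(array([0.5302, 0.1845, 0.073 ]), 0.9)]
clip_left scene [(array([0.5144, 0.2516, 0.0768]), 0.45)]
clip_left side [(array([0.5178, 0.2486, 0.0891]), 0.46)]
clip_right scene [(array([0.529 , 0.1747, 0.0252]), 0.26)]
clip_right side [(array([0.5425, 0.1147, 0.0728]), 0.73), (array([ 0.7178, -0.2766,  0.0803]), 0.43)]
tub scene [(array([0.5312, 0.1899, 0.0012]), 0.74), (array([0.6396, 0.392 , 0.0004]), 0.15)]
tub side [(array([ 0.5321,  0.1794, -0.    ]), 0.86)]
tub_mouth scene [(array([0.5271, 0.1841, 0.0747]), 0.74)]
tub_mouth side [(array([0.5302, 0.1845, 0.073 ]), 0.9)]
clip_left scene [(array([0.5144, 0.2516, 0.0768]), 0.45)]
clip_left side [(array([0.5178, 0.2486, 0.0891]), 0.46)]
clip_right scene [(array([0.529 , 0.1747, 0.0252]), 0.26)]
clip_right side [(array([0.5425, 0.1147, 0.0728]), 0.73), (array([ 0.7178, -0.2766,  0.0803]), 0.43)]
```

View pics/tubcrop.png

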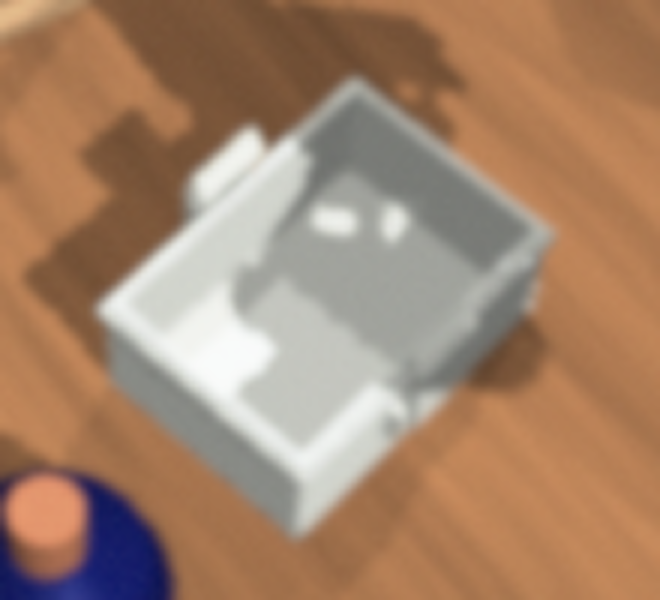

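The crop shows the rim's outer corners at about (357,78), (553,238), (298,470) and (97,310). I'll turn those into a tub pose.

```bash
python3 - <<'E'
from h import *
C=[(357,78),(553,238),(298,470),(97,310)]
P=np.array([onz('scene',(254.5+(x+.5)/6,184.5+(y+.5)/6),.075) for x,y in C]);print(P)
print('c',P.mean(0))
for i in range(4):
  d=P[(i+1)%4]-P[i];print(np.linalg.norm(d),np.degrees(np.arctan2(d[1],d[0])))
E
```

```text
[[0.4586 0.1081 0.075 ]
 [0.4379 0.2311 0.075 ]
 [0.6047 0.259  0.075 ]
 [0.6317 0.1417 0.075 ]]
c [0.5332 0.185  0.075 ]
0.12475362644428412 99.51666183838255
0.16906729708675813 9.474776268626746
0.12033943704707842 -77.02680782345342
0.17638032353692049 -169.01829841038818
```

```bash
python3 - <<'E'
from h import *
p,r=rpy();print(p,r.inv().apply([.531-.4543,.184-.3843,0])/0.4)
E
```

```text
[0.456  0.3834 0.3599] [-0.4897 -0.2185 -0.    ]
```

```bash
python3 -m jog '[[[-0.2,-0.1,0],0.1,0.7],[[-0.49,-0.219,0],0.19,0.7],[[-0.49,-0.219,0],0.19,0.7],[[-0.49,-0.219,0],0.19,0.7],[[-0.49,-0.219,0],0.19,0.7],[[-0.49,-0.219,0],0.19,0.7],[[-0.49,-0.219,0.15],0.19,0.7],[[-0.49,-0.219,0.25],0.19,0.7],[[-0.49,-0.219,0.25],0.19,0.7]]'
python3 - <<'E'
from h import *
print(cams.camera_model('wrist')['pose']);save('wrist','w2')
for n in['cup','tub','tub_mouth']: print(n,[(np.round(d['position'],4),round(d['confidence'],2)) for d in models.pinpoint(n,'wrist')][:4])
E
```

```text
time: 5.82
tool_pos: [0.5312, 0.184, 0.2573]
tool_rot: [-3.135, -0.0, 1.762]
contact_force: [-0.7, 0.1, -0.2]
opening: 0.0515
grip_force: 6.0
[[ 0.9818  0.1838  0.0476  0.516 ]
 [ 0.1898 -0.9412 -0.2797  0.2599]
 [-0.0066  0.2836 -0.9589  0.238 ]
 [ 0.      0.      0.      1.    ]]
cup [(array([0.5337, 0.1834, 0.0515]), 0.76), (array([0.5255, 0.186 , 0.0035]), 0.51)]
tub [(array([ 0.5247,  0.1825, -0.0023]), 0.81)]
tub_mouth []
```

View pics/w2.png

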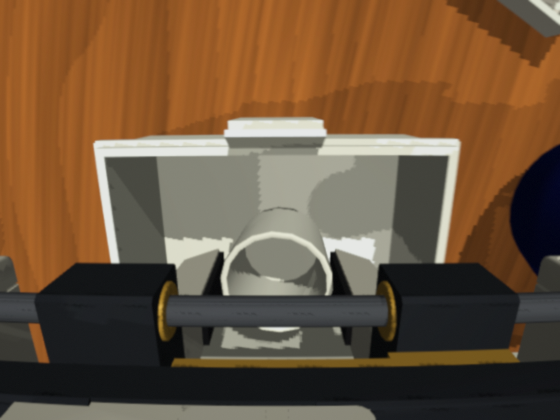

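The cup hangs over the middle of the tub. The rim's +y edge runs from (96,143) to (459,141), with the clip on it at x = 225 to 326.

```bash
python3 - <<'E'
from h import *
M=cams.camera_model('wrist')
a,b=[onz('wrist',p,.075,M) for p in[(96,143),(459,140.5)]]
d=b-a;print(a,b,np.linalg.norm(d),np.degrees(np.arctan2(d[1],d[0])))
u=d/np.linalg.norm(d);n=np.array([u[1],-u[0],0])
print('centre',(a+b)/2+n*.06)
l,r=[onz('wrist',p,.097,M) for p in[(229,121),(323,120)]];print('clip',(l+r)/2, np.linalg.norm(r-l),'centre from clip',(l+r)/2+n*.066)
E
python3 -m jog '[[[0,0,0.1],0,0.7],[[0,0,0.152],0,0.7],[[0,0,0.152],0,0.7],[[0,0,0.152],0,0.7]]'
```

```text
[0.4366 0.2282 0.075 ] [0.6081 0.2622 0.075 ] 0.17479924119936144 11.235910048629
centre [0.5341 0.1863 0.075 ]
clip [0.5196 0.2548 0.097 ] 0.038111277008039124 centre from clip [0.5325 0.1901 0.097 ]
time: 6.52
tool_pos: [0.5331, 0.1831, 0.2007]
tool_rot: [3.139, -0.0, 1.759]
contact_force: [-0.1, -0.2, -0.5]
opening: 0.0515
grip_force: 6.0
```

```bash
python3 -m jog '[[[0,0,0.003],0,0.7],[[0,0,0.003],0,0.25],[[0,0,0.003],0,0.25],[[0,0,0.003],0,0.25],[[0,0,0.003],0,0.25],[[0,0,-0.1],0,0.25],[[0,0,-0.2],0,0.25],[[0,0,-0.35],0,0],[[0,0,-0.35],0,0],[[0,0,-0.35],0,0],[[0,0,-0.35],0,0]]'
python3 - <<'E'
from h import *
print(observe()['tool_pos'],cams.camera_model('wrist')['pose']);save('wrist','w3')
for n in['cup','tub']: print(n,[(np.round(d['position'],4),round(d['confidence'],2)) for d in models.pinpoint(n,'wrist')][:4])
E
```

```text
time: 7.9
tool_pos: [0.5323, 0.1828, 0.3376]
tool_rot: [-3.139, -0.0, 1.759]
contact_force: [-0.5, 0.1, 0.4]
opening: 0.0916
grip_force: 0.0
[0.5323 0.1828 0.3376] [[ 0.9823  0.1806  0.0505  0.5174]
 [ 0.1875 -0.9417 -0.2793  0.2587]
 [-0.0028  0.2838 -0.9589  0.3182]
 [ 0.      0.      0.      1.    ]]
cup [(array([0.5326, 0.1874, 0.0051]), 0.8)]
tub []
```

View pics/w3.png

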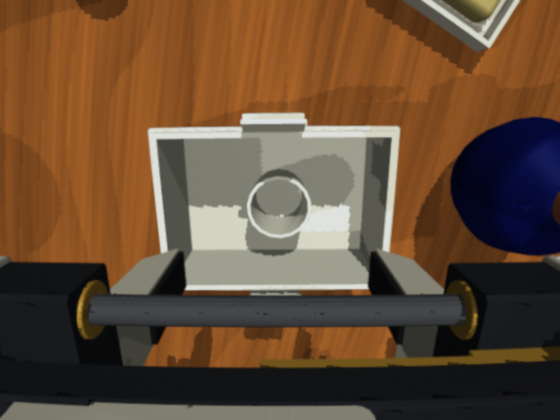

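The cup stands upright in the tub with its rim at (279,207). The mouth's +y corners are at (149,129) and (399,127). Next I compute the tub pose, using the cup, whose position is known, as a check on calibration.

```bash
python3 - <<'E'
from h import *
im=cv2.imread('pics/w3.png')
M=cams.camera_model('wrist')
print('cup',onz('wrist',(279,207.5),.049,M))
a,b=[onz('wrist',p,.075,M) for p in[(149,128.5),(399.5,126.5)]]
d=b-a;u=d/np.linalg.norm(d);n=np.array([u[1],-u[0],0])
print(np.linalg.norm(d),np.degrees(np.arctan2(d[1],d[0])),'centre',(a+b)/2+n*.06)
e=onz('wrist',(275,290),.075,M);print('width',(e-a)@n)
g=cv2.cvtColor(im,cv2.COLOR_BGR2GRAY)
print(g[105:150,210],g[275:296,210],g[200,140:175],g[200,375:410])
p=[np.mean([observe()['tool_pos']],0)];print(p)
L=toolshift([.578,-.108,.36]);print(L)
E
```

```text
cup [0.5334 0.1835 0.049 ]
0.17179292445721928 11.247233320242794 centre [0.5294 0.1873 0.075 ]
width 0.12402164963827852
[ 98  98  98  98  98  98  97  98  98  97  97  96  93  88  85  85  85  86
  84  86  86 119 185 216 217 212 208 205 219 224 223 222 212 176 137 125
 125 125 125 126 125 125 125 125 125] [158 157 157 157 157 158 158 157 159 170 201 218 223 220 194 116  66  60
  60  57  45] [104 105 105 106 107 106 107 106 105 101  96  91  90  93 129 194 219 223
 223 224 222 208 151  96  82  82  82  81  81  81  82  81  81  81  81] [ 89  88  88  85  75  67  62  62  61  62  78 129 183 208 213 212 212 209
 193 143  99  87  85  84  84  86  85  86  86  87  90  91  89  88  88]
[array([0.5325, 0.1828, 0.338 ])]
[-0.7355 -0.0247 -0.0551]
```

```bash
python3 - <<'E'
from h import *
M=cams.camera_model('wrist')
A,B,C,D=[onz('wrist',p,.075,M)[:2] for p in[(210,126.7),(210,289.7),(154.4,200),(394.2,200)]]
t=np.radians(11.2);u=np.array([np.cos(t),np.sin(t)]);v=np.array([-u[1],u[0]])
print('w',(D-C)@u,(A-B)@v); cx=(C+D)@u/2;cy=(A+B)@v/2
print('centre',cx*u+cy*v, 'cup rel', )
E
```

```text
w 0.17377706683451735 0.12411748871818427
centre [0.5293 0.1857] cup rel
```

```bash
python3 -m jog '[[[-0.2,0,-0.05],-0.05,0],[[-0.735,-0.025,-0.05],0.05,0],[[-0.735,-0.025,-0.05],0.06,0],[[-0.735,-0.025,-0.05],0.06,0],[[-0.735,-0.025,-0.05],0.06,0],[[-0.735,-0.025,-0.05],0.06,0],[[-0.735,-0.025,-0.05],0.06,0],[[-0.735,-0.025,-0.05],0.06,0]]'
```

```text
time: 9.05
tool_pos: [0.5778, -0.1064, 0.3589]
tool_rot: [-3.141, -0.001, 1.573]
contact_force: [0.5, 0.3, 0.4]
opening: 0.0919
grip_force: 0.0
```

```bash
python3 - <<'E'
from h import *
print(observe()['qpos'])
E
```

```text
[-0.3126  0.4937  1.4148  0.0004  1.2338 -0.3145]
```

```bash
python3 -m jog '[[[0,0,0],0.532,0],[[0,0,0],0.532,0],[[0,0,0],0.532,0],[[0,0,0],0.532,0],[[0,0,0],0.532,0],[[0,0,0],0.532,0],[[0,0,0],0.532,0],[[0,0,0],0.532,0],[[0,0,0],0.532,0],[[0,0,0],0.532,0],[[0,0,0],0.532,0]]'
python3 - <<'E'
from h import *
M=cams.camera_model('wrist');im=save('wrist','w4');print(observe()['tool_pos'],np.array(M['pose']))
for n in['lid_grip','lid_centre','lid','stand']: print(n,[(np.round(d['position'],4),round(d['confidence'],2)) for d in models.pinpoint(n,'wrist')][:3])
E
```

```text
time: 10.42
tool_pos: [0.5779, -0.107, 0.3592]
tool_rot: [-3.141, -0.0, -0.096]
contact_force: [0.6, -0.9, 0.0]
opening: 0.092
grip_force: 0.0
[ 0.5779 -0.1072  0.3591] [[-0.0958 -0.9541 -0.2839  0.6543]
 [-0.9954  0.0914  0.0288 -0.1142]
 [-0.0015  0.2854 -0.9584  0.3398]
 [ 0.      0.      0.      1.    ]]
lid_grip [(array([ 0.577 , -0.1099,  0.1023]), 0.67)]
lid_centre [(array([ 0.5604, -0.1071,  0.0779]), 0.59), (array([ 0.7497,  0.0653, -0.    ]), 0.57)]
lid [(array([ 0.6293, -0.1164,  0.0222]), 0.64)]
stand [(array([ 0.548 , -0.1796, -0.0007]), 0.56)]
```

View pics/w4.png

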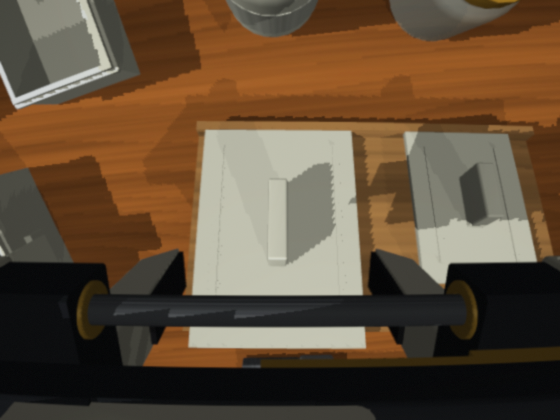

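The large lid lies square to the jaws, with its rib top running from (277,179) to (277,263). I'll check this against the projected model.

```bash
python3 - <<'E'
from h import *
from scipy.optimize import least_squares
M=cams.camera_model('wrist')
s,c=np.sin(np.radians(35)),np.cos(np.radians(35))
def axes(y):
    h=np.array([np.cos(y),np.sin(y),0]);X=-c*h+s*np.array([0,0,1]);Z=s*h+c*np.array([0,0,1]);return X,np.cross(Z,X),Z
def pts(o,y):
    X,Y,Z=axes(y);z=.011
    P=[o+sx*.088*X+.088*X+sy*.063*Y+z*Z for sx in(-1,1) for sy in(-1,1)]   # plate top corners
    ct=o+.088*X+(.011+.030)*Z
    P+= [ct+sx*.03*X+sy*.007*Y for sx in(-1,1) for sy in(-1,1)]
    return np.array(P)
# order: sx -1 (low,far +x -> image top), Y=Z x X
o0=np.array([.630,-.114,.022]);print(proj('wrist',pts(o0,-.096),M))
# observed: plate corners & rib top corners; Y dir decided by nearest
obs=np.array([[206,130],[352,130],[190,347],[366,348],[269,179],[286,179],[268,264],[287,264]],float)
X,Y,Z=axes(-.096);p=proj('wrist',pts(o0,-.096),M)
if p[0,0]>p[1,0]: obs=obs[[1,0,3,2,5,4,7,6]]
f=lambda v:(proj('wrist',pts(v[:3],v[3]),M)-obs).ravel()
r=least_squares(f,[*o0,-.096]);print(r.x,np.abs(r.fun).max(),r.fun.reshape(-1,2))
X,Y,Z=axes(r.x[3]);g=r.x[:3]+.088*X+.032*Z;print('grip',g,'centre',r.x[:3]+.088*X+.006*Z)
print(toolshift([g[0],g[1],.4]))
E
```

```text
[[205.782  129.2684]
 [351.3584 128.805 ]
 [190.8835 346.2594]
 [368.0636 345.8548]
 [269.3079 176.0968]
 [288.5703 176.0397]
 [268.8947 257.8925]
 [289.6984 257.8378]]
[ 0.6279 -0.1133  0.0225 -0.1022] 2.8852471282292527 [[-0.683   1.4127]
 [-1.1419  1.862 ]
 [-0.8739  1.7801]
 [ 0.1227  1.3346]
 [-0.4963  0.1269]
 [ 1.7574  0.1868]
 [-0.4235 -2.8852]
 [ 1.3641 -2.8203]]
grip [ 0.5744 -0.1079  0.0992] centre [ 0.5596 -0.1063  0.0779]
[-0.0086  0.0012 -0.1023]
```

```bash
python3 -m jog '[[[-0.007,0,0.12],0,0],[[-0.007,0,0.2],0,0],[[-0.007,0,0.237],0,0],[[-0.007,0,0.237],0,0],[[-0.007,0,0.237],0,1],[[-0.007,0,0.237],0,1],[[-0.007,0,0.237],0,1],[[-0.007,0,0.237],0,1],[[-0.007,0,0.237],0,1],[[-0.007,0,0.237],0,1]]' 20
python3 -m jog '[[[0,0,-0.05],0,1],[[0,0,-0.15],0,1],[[0,0,-0.3],0,1],[[0,0,-0.3],0,1]]'
python3 - <<'E'
from h import *
im=save('side','sd2');im=save('scene','s2')
for c in('scene','side'):
  for n in['lid','lid_centre','lid_grip','small_lid']:
    print(c,n,[(np.round(d['position'],3),round(d['confidence'],2)) for d in models.pinpoint(n,c)][:3])
E
```

```text
time: 11.92
tool_pos: [0.5751, -0.1075, 0.2643]
tool_rot: [-3.141, -0.0, -0.101]
contact_force: [0.6, -0.8, 0.6]
opening: 0.0366
grip_force: 0.0
time: 12.42
tool_pos: [0.5758, -0.1077, 0.3896]
tool_rot: [3.139, -0.01, -0.1]
contact_force: [0.3, -0.2, -1.0]
opening: 0.0009
grip_force: 0.0
scene lid [(array([ 0.626, -0.113,  0.023]), 0.59)]
scene lid_centre [(array([ 0.563, -0.112,  0.075]), 0.65)]
scene lid_grip [(array([ 0.577, -0.109,  0.1  ]), 0.82)]
scene small_lid [(array([ 0.618, -0.272,  0.02 ]), 0.76)]
side lid [(array([ 0.631, -0.115,  0.023]), 0.67)]
side lid_centre [(array([ 0.558, -0.105,  0.074]), 0.98), (array([ 0.751, -0.12 , -0.003]), 0.21)]
side lid_grip [(array([ 0.574, -0.107,  0.097]), 0.75)]
side small_lid []
```

View pics/sd2.png

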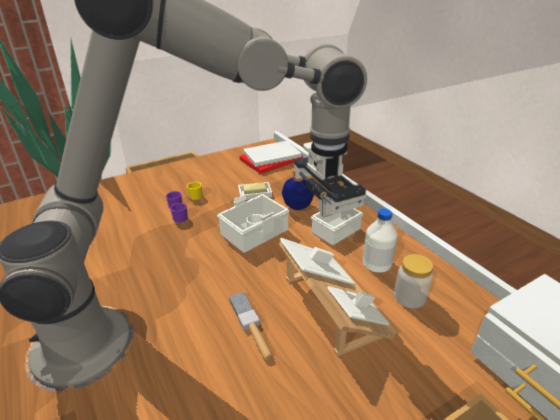

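The fingers were still closing when I lifted. The lid hasn't moved and the hand is empty, so I'll repeat the grasp with more closing time.

```bash
python3 -m jog '[[[0,0,0],0,0.5],[[0,0,0],0,0.5],[[0,0,0],0,0.5],[[0,0,0],0,0.5],[[0,0,0],0,0.5],[[0,0,0.15],0,0.5],[[0,0,0.25],0,0.5],[[0,0,0.3],0,0.5],[[0,0,0.3],0,0.5]]' 20
python3 -m jog '[[[0,0,0],0,1],[[0,0,0],0,1],[[0,0,0],0,1],[[0,0,0],0,1],[[0,0,0],0,1],[[0,0,0],0,1],[[0,0,0],0,1]]' 20
```

```text
time: 14.05
tool_pos: [0.5748, -0.1075, 0.263]
tool_rot: [-3.141, 0.003, -0.1]
contact_force: [0.9, -0.3, 0.9]
opening: 0.046
grip_force: 0.0
time: 14.92
tool_pos: [0.5752, -0.1075, 0.2649]
tool_rot: [3.142, -0.001, -0.1]
contact_force: [-0.9, 1.2, 5.4]
opening: 0.0137
grip_force: 20.0
```

```bash
python3 -m jog '[[[0,0,-0.05],0,1],[[0,0,-0.15],0,1],[[0,0,-0.3],0,1],[[0,0,-0.3],0,1],[[0,0,-0.3],0,1]]'
python3 - <<'E'
from h import *
im=save('wrist','w5')
for c in('wrist','side'):
  for n in['lid','lid_centre','lid_grip','small_lid']:
    print(c,n,[(np.round(d['position'],3),round(d['confidence'],2)) for d in models.pinpoint(n,c)][:3] if c=='wrist' or cams.read_camera('side') is not None else 0)
print(toolshift([.40,.02,.384]))
E
```

```text
time: 15.55
tool_pos: [0.5748, -0.1074, 0.3834]
tool_rot: [-3.141, 0.001, -0.1]
contact_force: [0.5, 0.6, -1.8]
opening: 0.0136
grip_force: 20.0
wrist lid [(array([ 0.63 , -0.112,  0.142]), 0.88)]
wrist lid_centre [(array([ 0.577, -0.112,  0.218]), 0.4)]
wrist lid_grip [(array([ 0.575, -0.111,  0.218]), 0.63)]
wrist small_lid [(array([ 0.616, -0.268,  0.024]), 0.97)]
side lid [(array([ 0.628, -0.113,  0.141]), 0.69)]
side lid_centre [(array([ 0.56 , -0.106,  0.195]), 0.89)]
side lid_grip [(array([ 0.58 , -0.11 ,  0.218]), 0.59)]
side small_lid [(array([ 0.614, -0.273,  0.023]), 0.83), (array([0.635, 0.397, 0.002]), 0.66)]
[-0.4675 -0.2733  0.0008]
```

View pics/w5.png

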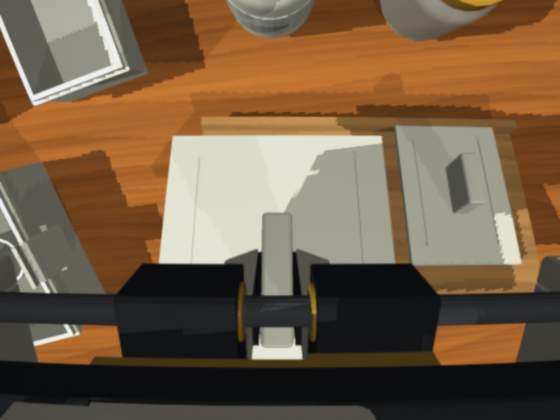

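```bash
python3 -m jog '[[[-0.468,-0.273,0],0,1],[[-0.468,-0.273,0],0,1],[[-0.468,-0.273,0],0,1],[[-0.468,-0.273,0],0,1],[[-0.468,-0.273,0],0,1],[[-0.468,-0.273,0],0,1],[[-0.468,-0.273,0.15],0,1],[[-0.468,-0.273,0.3],0,1],[[-0.468,-0.273,0.33],0,1],[[-0.468,-0.273,0.33],0,1]]' 12
python3 - <<'E'
from h import *
for c in('scene','side'):
  cams.read_camera(c)
  for n in['lid','lid_centre','lid_grip']:
    print(c,n,[(np.round(d['position'],3),round(d['confidence'],2)) for d in models.pinpoint(n,c)][:2])
E
```

```text
time: 17.45
tool_pos: [0.4008, 0.0194, 0.2526]
tool_rot: [-3.142, 0.0, -0.101]
contact_force: [-0.4, 0.5, -0.6]
opening: 0.014
grip_force: 12.0
scene lid [(array([0.454, 0.013, 0.012]), 0.85), (array([ 0.76 , -0.12 ,  0.004]), 0.52)]
scene lid_centre [(array([0.39 , 0.018, 0.066]), 0.64)]
scene lid_grip [(array([0.403, 0.018, 0.088]), 0.97), (array([ 0.76 , -0.119,  0.002]), 0.35)]
side lid [(array([0.455, 0.015, 0.011]), 0.65)]
side lid_centre [(array([0.385, 0.023, 0.065]), 0.81), (array([ 0.754, -0.12 , -0.   ]), 0.17)]
side lid_grip [(array([0.403, 0.018, 0.087]), 0.73)]
```

```bash
python3 -m jog '[[[0,0,0.03],0,1],[[0,0,0.05],0,1],[[0,0,0.07],0,1],[[0,0,0.07],0,1]]'
python3 -m jog '[[[0,0,0.02],0,1],[[0,0,0.035],0,1],[[0,0,0.05],0,1],[[0,0,0.05],0,1]]'
python3 - <<'E'
from h import *
for c in('scene','side'):
  cams.read_camera(c)
  for n in['lid','lid_centre','lid_grip']:
    print(c,n,[(np.round(d['position'],3),round(d['confidence'],2)) for d in models.pinpoint(n,c)][:2])
E
```

```text
time: 18.35
tool_pos: [0.3997, 0.0199, 0.2235]
tool_rot: [-3.141, 0.001, -0.1]
contact_force: [0.3, 0.3, -1.8]
opening: 0.0136
grip_force: 12.0
time: 18.85
tool_pos: [0.4, 0.0199, 0.2039]
tool_rot: [-3.141, -0.0, -0.101]
contact_force: [-0.9, -0.3, -0.5]
opening: 0.0143
grip_force: 12.0
scene lid [(array([0.48 , 0.012, 0.001]), 0.77)]
scene lid_centre [(array([0.397, 0.018, 0.012]), 0.55)]
scene lid_grip [(array([0.399, 0.019, 0.038]), 0.58)]
side lid [(array([ 0.481,  0.012, -0.001]), 0.79)]
side lid_centre [(array([0.75 , 0.066, 0.003]), 0.31)]
side lid_grip [(array([0.399, 0.02 , 0.037]), 0.68), (array([0.395, 0.022, 0.01 ]), 0.5)]
```

```bash
python3 -m jog '[[[0,0,0.01],0,1],[[0,0,0.018],0,1],[[0,0,0.018],0,1]]'
python3 -m jog '[[[0,0,0.005],0,1],[[0,0,0.005],0,1]]'
python3 -m jog '[[[0,0,0.005],0,1],[[0,0,0.005],0,1]]'
```

```text
time: 19.62
tool_pos: [0.3998, 0.0199, 0.1968]
tool_rot: [-3.141, 0.0, -0.101]
contact_force: [0.8, -0.1, -1.3]
opening: 0.0137
grip_force: 12.0
time: 19.88
tool_pos: [0.4, 0.0199, 0.1956]
tool_rot: [-3.142, -0.001, -0.1]
contact_force: [-1.0, 0.1, 7.6]
opening: 0.0139
grip_force: 12.0
time: 20.12
tool_pos: [0.4003, 0.0199, 0.194]
tool_rot: [-3.142, -0.002, -0.1]
contact_force: [-1.5, 1.4, 12.3]
opening: 0.0141
grip_force: 12.0
```

The lid is flat on the table, with 12 N of reaction. I'll firm the grip and measure how the lid sits in the hand.

```bash
python3 -m jog '[[[0,0,-0.01],0,1],[[0,0,-0.01],0,1],[[0,0,-0.3],0,1],[[0,0,-0.3],0,1],[[0,0,-0.3],0,1],[[0,0,-0.3],0,1],[[0,0,-0.3],0,1]]' 40
python3 - <<'E'
from h import *
M=cams.camera_model('wrist');im=save('wrist','w6');p,r=rpy();P=np.array(M['pose'])
g=cv2.cvtColor(im,cv2.COLOR_RGB2GRAY)
print(p,r.as_euler('xyz'))
# camera pose in tool frame
print('cam in tool',r.inv().apply(P[:3,3]-p)); print((r.inv()*R.from_matrix(P[:3,:3])).as_matrix())
b=(g>150).astype(np.uint8)
for u in(200,240,320,360):
  col=g[:260,u].astype(int);d=np.diff(col);print(u,[(i,d[i]) for i in np.argsort(-abs(d))[:4]])
for v in(180,210,235):
  row=g[v].astype(int);d=np.diff(row);print(v,sorted((int(i),int(d[i])) for i in np.argsort(-abs(d))[:8]))
for c in('wrist','scene','side'):
  if c!='wrist': cams.read_camera(c)
  for n in['lid','lid_centre','lid_grip']:
    print(c,n,[(np.round(d['position'],4),round(d['confidence'],2)) for d in models.pinpoint(n,c)][:1])
E
```

```text
time: 21.0
tool_pos: [0.3993, 0.0199, 0.3118]
tool_rot: [-3.141, 0.003, -0.101]
contact_force: [0.4, -1.0, -1.4]
opening: 0.0137
grip_force: 40.0
[0.3994 0.0199 0.3119] [-3.1414  0.003  -0.1005]
cam in tool [ 0.0766 -0.0002  0.0195]
[[ 0.     -0.9584 -0.2855]
 [ 1.      0.0004 -0.0013]
 [ 0.0014 -0.2855  0.9584]]
200 [(np.int64(89), np.int64(68)), (np.int64(88), np.int64(50)), (np.int64(90), np.int64(32)), (np.int64(87), np.int64(11))]
240 [(np.int64(253), np.int64(-52)), (np.int64(88), np.int64(46)), (np.int64(89), np.int64(44)), (np.int64(200), np.int64(-38))]
320 [(np.int64(89), np.int64(42)), (np.int64(88), np.int64(41)), (np.int64(162), np.int64(-35)), (np.int64(256), np.int64(-34))]
360 [(np.int64(89), np.int64(69)), (np.int64(88), np.int64(42)), (np.int64(57), np.int64(-41)), (np.int64(162), np.int64(-40))]
180 [(29, 28), (143, 31), (144, 63), (145, 35), (240, -41), (241, -27), (408, -47), (409, -25)]
210 [(146, 20), (147, 48), (148, 33), (238, -41), (239, -29), (404, -32), (405, -55), (406, -26)]
235 [(149, 34), (150, 66), (151, 27), (241, -41), (242, -29), (402, -53), (403, -27), (475, 23)]
wrist lid [(array([0.4824, 0.0108, 0.1161]), 0.66)]
wrist lid_centre []
wrist lid_grip [(array([0.3938, 0.0176, 0.1512]), 0.86)]
scene lid [(array([0.4844, 0.0099, 0.1194]), 0.57)]
scene lid_centre [(array([0.3971, 0.017 , 0.1213]), 0.95)]
scene lid_grip [(array([0.3964, 0.0191, 0.1497]), 0.88)]
side lid [(array([0.4876, 0.0111, 0.1191]), 0.9)]
side lid_centre [(array([0.3976, 0.0236, 0.1213]), 0.94)]
side lid_grip [(array([0.3982, 0.0189, 0.1502]), 0.91)]
```

```bash
python3 - <<'E'
from h import *
M=cams.camera_model('wrist')
T=np.eye(4);T[:3,3]=[.0766,-.0002,.0195];T[:3,:3]=[[0,-.9584,-.2855],[1,.0004,-.0013],[.0014,-.2855,.9584]]
M=dict(M);M['pose']=T
for u in(200,280,360): print(u,onz('wrist',(u,89.2),.185,M))
for v,l,r in((180,144.5,409),(210,147.7,405.5),(235,150.5,403)):
  a,b=onz('wrist',(l,v),.185,M),onz('wrist',(r,v),.185,M);print(a,b,b[1]-a[1],(a+b)[1]/2)
E
```

```text
200 [ 0.0847 -0.035   0.185 ]
280 [0.0845 0.0011 0.185 ]
360 [0.0847 0.0372 0.185 ]
[ 0.043  -0.0646  0.185 ] [0.043  0.0638 0.185 ] 0.12838500390655708 -0.0003966441813102878
[ 0.0278 -0.0646  0.185 ] [0.0278 0.0636 0.185 ] 0.1282278292411651 -0.00047082497149079916
[ 0.0145 -0.0646  0.185 ] [0.0146 0.0638 0.185 ] 0.1283373765787313 -0.0003933672973143523
```

```bash
python3 -m jog '[[[0.175,-0.412,0],-0.094,1],[[0.175,-0.412,0],-0.094,1],[[0.175,-0.412,0],-0.094,1],[[0.175,-0.412,0],-0.094,1],[[0.175,-0.412,0],-0.094,1],[[0.175,-0.412,0],-0.094,1]]'
python3 - <<'E'
from h import *
im=save('wrist','w7');p,r=rpy();print(p,r.as_euler('xyz'))
g=cv2.cvtColor(im,cv2.COLOR_RGB2GRAY)
for u in(170,200,280,340,380):
  d=np.diff(g[:130,u].astype(int));print(u,sorted((int(i),int(d[i])) for i in np.argsort(-abs(d))[:8]))
for v in(40,55,70,80,100):
  d=np.diff(g[v].astype(int));print(v,sorted((int(i),int(d[i])) for i in np.argsort(-abs(d))[:12]))
E
```

```text
time: 22.35
tool_pos: [0.4856, 0.1759, 0.3131]
tool_rot: [3.141, 0.001, 0.194]
contact_force: [0.9, 0.6, -1.7]
opening: 0.0136
grip_force: 40.0
[0.4857 0.1758 0.3132] [3.1415 0.0002 0.1934]
170 [(10, 14), (11, 27), (12, 39), (13, 15), (88, 23), (89, 51), (90, 33), (91, 9)]
200 [(8, 19), (9, 48), (10, 39), (20, -63), (21, -53), (88, 37), (89, 58), (90, 29)]
280 [(8, 48), (9, 43), (19, -48), (20, -61), (21, -24), (42, 25), (88, 30), (89, 28)]
340 [(8, 47), (9, 47), (19, -40), (20, -64), (21, -30), (41, 26), (58, 31), (59, 26)]
380 [(8, 25), (9, 51), (10, 30), (11, 9), (85, -11), (88, 14), (89, 31), (90, 22)]
40 [(23, 25), (40, -25), (41, -55), (42, -39), (170, 58), (171, 40), (180, -57), (181, -48), (361, 36), (373, 26), (374, 36), (381, -30)]
55 [(171, 55), (172, 36), (181, -67), (182, -42), (204, 24), (349, -26), (351, 32), (373, 34), (380, -30), (381, -23), (382, -37), (383, -33)]
70 [(172, 49), (173, 40), (181, -28), (182, -58), (183, -38), (205, 24), (292, 43), (349, -27), (372, 31), (379, -26), (381, -35), (382, -35)]
80 [(172, 31), (173, 47), (174, 32), (182, -42), (183, -59), (293, 43), (348, -30), (371, 29), (372, 30), (379, -29), (380, -29), (381, -40)]
100 [(34, 6), (135, 15), (136, 48), (137, 38), (138, 10), (414, -9), (415, -38), (416, -63), (417, -30), (437, 11), (438, 15), (439, 7)]
```

View pics/w7.png

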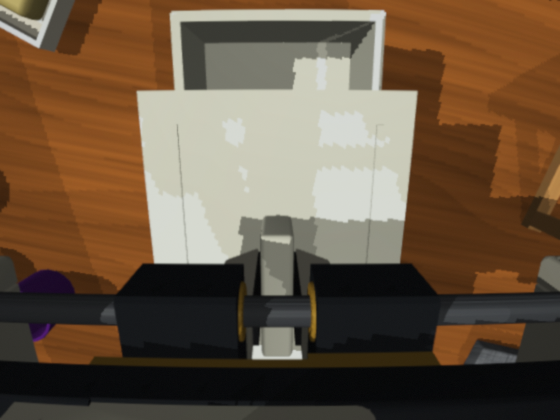

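The lid covers the near part of the tub. The tub's far rim edge is level at row 9, with sides at about columns 172 and 381, so the yaw matches. I'll compute the shift from edges seen by this same camera.

```bash
python3 - <<'E'
from h import *
M=dict(cams.camera_model('wrist'))
T=np.eye(4);T[:3,3]=[.0766,-.0002,.0195];T[:3,:3]=[[0,-.9584,-.2855],[1,.0004,-.0013],[.0014,-.2855,.9584]]
M['pose']=T
f=lambda u,v,z:onz('wrist',(u,v),z,M)
for dz in(0,.003,.005):
  z=.237-dz;zl=.185-dz
  a=[f(u,9.3,z) for u in(200,280,370)]
  L=[f(u,v,z) for u,v in((171.2,40),(172,55),(173,70),(173.3,80))];Rr=[f(u,v,z) for u,v in((382.2,40),(382.6,55),(382,70),(381.2,80))]
  print(dz,'tub far',[x[0] for x in a],'L',[x[1] for x in L],'R',[x[1] for x in Rr],'w',np.mean([r[1]-l[1] for l,r in zip(L,Rr)]),'yc',np.mean([r[1]+l[1] for l,r in zip(L,Rr)])/2)
  print('lid far',f(280,89.2,zl)[0],'w',f(416,100,zl)[1]-f(136.7,100,zl)[1],'yc',(f(416,100,zl)[1]+f(136.7,100,zl)[1])/2)
E
```

```text
0 tub far [np.float64(0.13090603844040438), np.float64(0.13053778232943516), np.float64(0.13104628485486175)] L [np.float64(-0.061371265512131574), np.float64(-0.061444417253581754), np.float64(-0.06141593636600718), np.float64(-0.06162470634167626)] R [np.float64(0.060421080959443395), np.float64(0.061201315925039204), np.float64(0.061417784550834846), np.float64(0.06133407471613159)] w 0.12255764540621145 yc -0.00018525866524346686
lid far 0.0845178332485505 w 0.1279340889381791 yc -0.0005872682158932704
0.003 tub far [np.float64(0.13015698963432987), np.float64(0.1297938129179947), np.float64(0.13029530161548436)] L [np.float64(-0.0605275239188608), np.float64(-0.060599666670773725), np.float64(-0.06057157862302777), np.float64(-0.06077746901282554)] R [np.float64(0.05958492811862348), np.float64(0.060354401222624865), np.float64(0.060567884074271605), np.float64(0.06048532885797805)] w 0.12086719512474645 yc -0.0001854619939987293
lid far 0.08437430757032904 w 0.1256150420087861 yc -0.0005802482482335711
0.005 tub far [np.float64(0.1296576237636135), np.float64(0.1292978333103677), np.float64(0.12979464612256608)] L [np.float64(-0.05996502952334694), np.float64(-0.06003649961556837), np.float64(-0.060008673461041495), np.float64(-0.06021264412692507)] R [np.float64(0.05902749289141022), np.float64(0.05978979142101531), np.float64(0.06000128375656278), np.float64(0.05991949828587568)] w 0.11974022827043647 yc -0.00018559754650223585
lid far 0.08427862378484807 w 0.12406901072252412 yc -0.0005755682697937761
```

```bash
python3 -m jog '[[[0.06,0.001,0],0,1],[[0.121,0.001,0],0,1],[[0.121,0.001,0],0,1],[[0.121,0.001,0.04],0,1],[[0.121,0.001,0.06],0,1],[[0.121,0.001,0.06],0,1],[[0.121,0.001,0.06],0,1]]'
python3 -m jog '[[[0,0,0.01],0,1],[[0,0,0.02],0,1],[[0,0,0.03],0,1],[[0,0,0.03],0,1]]'
python3 - <<'E'
from h import *
for i in range(4): print(observe()['tool_pos'],observe()['contact_force'],observe()['torque']);cams.read_camera('scene')
E
```

```text
time: 23.28
tool_pos: [0.5335, 0.1858, 0.2893]
tool_rot: [-3.142, -0.0, 0.195]
contact_force: [0.8, -0.1, -1.8]
opening: 0.0136
grip_force: 40.0
time: 23.78
tool_pos: [0.5338, 0.1854, 0.2772]
tool_rot: [3.141, -0.001, 0.195]
contact_force: [1.8, -3.9, 0.7]
opening: 0.0137
grip_force: 40.0
[0.5338 0.1854 0.2772] [ 1.7604 -3.8789  0.7058] [-0.6083 -0.0419  0.0343]
[0.5338 0.1854 0.2772] [ 1.2113 -4.2499  1.0671] [-0.6944 -0.0259  0.0089]
[0.5338 0.1854 0.2772] [ 1.2311 -3.8234 -0.2199] [-0.7061 -0.0958 -0.0584]
[0.5338 0.1855 0.2772] [ 1.5986 -3.9658  0.165 ] [-0.6726 -0.1003  0.0256]
```

A 4 N side force from the +y clip says the lid sits slightly too far towards +y. I'll shift it until the force balances.

```bash
python3 -m jog '[[[0,0.003,0],0,1],[[0,0.003,0],0,1],[[0,0.003,0],0,1]]'
python3 -m jog '[[[0,0.003,0],0,1],[[0,0.003,0],0,1],[[0,0.003,0],0,1]]'
```

```text
time: 24.35
tool_pos: [0.5339, 0.1848, 0.2772]
tool_rot: [-3.141, -0.0, 0.195]
contact_force: [2.6, -2.4, 0.6]
opening: 0.0137
grip_force: 40.0
time: 24.72
tool_pos: [0.5338, 0.184, 0.2771]
tool_rot: [-3.141, 0.0, 0.195]
contact_force: [0.4, 5.2, 0.4]
opening: 0.0137
grip_force: 40.0
```

```bash
python3 -m jog '[[[0,-0.002,0],0,1],[[0,-0.002,0],0,1],[[0,-0.002,0.008],0,1],[[0,-0.002,0.008],0,1]]'
python3 -m jog '[[[0,0,0.006],0,1],[[0,0,0.006],0,1]]'
python3 -m jog '[[[0,0,0.005],0,1],[[0,0,0.005],0,1]]'
```

```text
time: 25.22
tool_pos: [0.5341, 0.184, 0.2748]
tool_rot: [3.141, -0.001, 0.195]
contact_force: [0.1, 1.3, 5.9]
opening: 0.0135
grip_force: 40.0
time: 25.48
tool_pos: [0.5342, 0.184, 0.273]
tool_rot: [3.141, -0.002, 0.195]
contact_force: [-0.6, 1.4, 9.7]
opening: 0.0138
grip_force: 40.0
time: 25.72
tool_pos: [0.5343, 0.1841, 0.2716]
tool_rot: [3.141, -0.003, 0.195]
contact_force: [-1.0, 1.8, 13.9]
opening: 0.0139
grip_force: 40.0
```

```bash
python3 -m jog '[[[0,0,0.004],0,1],[[0,0,0.004],0,1]]'
python3 -m jog '[[[0,0,0.004],0,1],[[0,0,0.004],0,1]]'
python3 - <<'E'
from h import *
print(observe()['torque'])
for c in('scene','side'):
  cams.read_camera(c)
  for n in['lid','lid_centre','lid_grip','tub']:
    print(c,n,[(np.round(d['position'],4),round(d['confidence'],2)) for d in models.pinpoint(n,c)][:2])
E
```

```text
time: 25.98
tool_pos: [0.5343, 0.1841, 0.2686]
tool_rot: [3.141, -0.002, 0.195]
contact_force: [2.3, 1.2, 6.1]
opening: 0.0142
grip_force: 40.0
time: 26.22
tool_pos: [0.5342, 0.1841, 0.2668]
tool_rot: [3.141, -0.001, 0.195]
contact_force: [1.7, 1.1, 5.1]
opening: 0.014
grip_force: 40.0
[ 0.1946 -0.0883 -0.0273]
scene lid [(array([0.6203, 0.1998, 0.0751]), 0.74), (array([ 0.6127, -0.2707,  0.0227]), 0.53)]
scene lid_centre [(array([0.5314, 0.179 , 0.0753]), 0.88)]
scene lid_grip [(array([0.5309, 0.1823, 0.1072]), 0.57)]
scene tub [(array([0.5299, 0.1865, 0.0002]), 0.73)]
side lid [(array([0.6178, 0.199 , 0.0712]), 0.63)]
side lid_centre [(array([0.5253, 0.1835, 0.0737]), 0.74)]
side lid_grip [(array([0.5306, 0.1824, 0.1034]), 0.7)]
side tub [(array([ 0.5326,  0.1816, -0.0003]), 0.63), (array([ 0.6162, -0.2712,  0.0242]), 0.25)]
```

```bash
python3 -m jog '[[[0,0,0.005],0,1],[[0,0,0.005],0,1]]'
python3 -m jog '[[[0,0,0.005],0,1],[[0,0,0.005],0,1]]'
```

```text
time: 26.98
tool_pos: [0.5332, 0.1841, 0.2636]
tool_rot: [3.141, 0.003, 0.195]
contact_force: [-0.1, 0.9, -1.1]
opening: 0.0137
grip_force: 40.0
time: 27.22
tool_pos: [0.5331, 0.1841, 0.263]
tool_rot: [3.141, 0.002, 0.195]
contact_force: [-6.0, -1.3, 10.9]
opening: 0.0135
grip_force: 40.0
```

```bash
python3 -m jog '[[[0,0,0.005],0,1],[[0,0,0.005],0,1]]'
python3 -m jog '[[[0,0,0.004],0,1],[[0,0,0.004],0,1]]'
```

```text
time: 27.48
tool_pos: [0.533, 0.1841, 0.263]
tool_rot: [3.141, 0.001, 0.195]
contact_force: [-11.1, -2.6, 25.4]
opening: 0.0137
grip_force: 40.0
time: 27.72
tool_pos: [0.5328, 0.1841, 0.2629]
tool_rot: [3.141, -0.0, 0.195]
contact_force: [-14.1, -5.0, 37.5]
opening: 0.0136
grip_force: 40.0
```

```bash
python3 -m jog '[[[0,0,-0.01],0,1],[[0,0,-0.016],0,0.6],[[0,0,-0.016],0,0.6],[[0,0,-0.016],0,0.6],[[0,0,-0.016],0,0.6],[[0,0,-0.05],0,0.6],[[0,0,-0.15],0,0.6],[[0,0,-0.3],0,0.6],[[0,0,-0.3],0,0.6],[[0,0,-0.3],0,0.6]]'
python3 - <<'E'
from h import *
M=cams.camera_model('wrist');im=save('wrist','w8');g=cv2.cvtColor(im,cv2.COLOR_RGB2GRAY);print(rpy()[0])
for u in(210,250,320,360):
  d=np.diff(g[:255,u].astype(int));print(u,sorted((int(i),int(d[i])) for i in np.argsort(-abs(d))[:6]))
for v in(140,160,180,220,240):
  d=np.diff(g[v].astype(int));print(v,sorted((int(i),int(d[i])) for i in np.argsort(-abs(d))[:12]))
for n in['lid','lid_centre','lid_grip','tub','clip_left','clip_right']:
  for c in('wrist','scene','side'):
    if n=='lid' and c!='wrist':cams.read_camera(c)
    q=models.find_in if 'clip' in n else models.pinpoint
    print(c,n,[(np.round(d['position'],4),round(d['confidence'],2)) for d in q(n,c)][:2])
E
```

```text
time: 28.98
tool_pos: [0.5336, 0.1842, 0.3792]
tool_rot: [-3.142, -0.001, 0.195]
contact_force: [-0.2, -0.5, -0.7]
opening: 0.0369
grip_force: 0.0
[0.5335 0.1841 0.3782]
210 [(9, 32), (96, 31), (97, 61), (98, 34), (187, -32), (234, 32)]
250 [(26, 20), (27, 40), (28, 28), (96, 43), (97, 60), (98, 22)]
320 [(96, 37), (97, 59), (98, 25), (247, -26), (248, -54), (249, -47)]
360 [(186, 36), (187, 27), (190, 26), (238, -31), (239, -54), (240, -38)]
140 [(187, -8), (195, 28), (196, 62), (197, 42), (355, -28), (356, -72), (357, -53), (358, -11), (414, 19), (415, 9), (524, 16), (525, 9)]
160 [(11, -7), (196, 25), (197, 63), (198, 44), (199, 10), (354, -26), (355, -80), (356, -49), (410, 14), (411, 17), (524, 13), (525, 14)]
180 [(198, 44), (199, 51), (200, 23), (267, -21), (286, 21), (317, 19), (318, 37), (353, -36), (354, -63), (355, -27), (516, -19), (517, -24)]
220 [(188, 46), (189, 42), (192, -41), (193, -41), (216, 37), (284, -36), (319, 34), (363, -59), (364, -43), (433, -22), (492, 23), (525, 22)]
240 [(202, 53), (203, 40), (283, -22), (284, -40), (317, 38), (349, -30), (350, -80), (35
[... 498 characters left out ...]
.5286, 0.1778, 0.1035]), 0.6)]
scene lid_grip [(array([0.5327, 0.1801, 0.1006]), 0.96)]
side lid_grip [(array([0.5309, 0.1848, 0.0995]), 0.84)]
wrist tub []
scene tub [(array([0.5285, 0.1885, 0.0037]), 0.9)]
side tub [(array([ 0.5333,  0.1831, -0.0029]), 0.84), (array([ 0.6136, -0.2708,  0.0234]), 0.16)]
wrist clip_left [(array([0.5219, 0.2435, 0.0882]), 0.94), (array([ 0.5672, -0.0486,  0.0485]), 0.7)]
scene clip_left [(array([ 0.3564, -0.1463,  0.0214]), 0.36)]
side clip_left [(array([0.515 , 0.2467, 0.09  ]), 0.47)]
wrist clip_right [(array([0.5412, 0.1192, 0.0898]), 0.62)]
scene clip_right [(array([0.5452, 0.1174, 0.0925]), 0.55)]
side clip_right [(array([0.5406, 0.1146, 0.0706]), 0.59)]
```

```bash
python3 -c "
from cell import robot
print(robot.hand_in())"
```

```text
the job is handed in; nothing more can be done
None
```

The cup stands upright in the large tub, and the large lid was pressed down to a hard stop at rim height. Clip positions read as snapped home, though I inferred this from force and camera measurements. I handed the job in at about 29 s; no verdict was returned.

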